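# Clip a vial tray onto the tray below

### The job

Stack the loose tray of vials (it has a grip wall in its middle for carrying) on the tray that stands in the metal plate on the bench: let all four corner lugs drop into the lower tray's sockets, then press it home until both end clips have snapped over its edge, and let go. The vials are glass: keep the tray about level, set it down gently and feel for the sockets instead of forcing it (never bear on the lower tray with more than about 3 kg, 30 N). Leave the bottles, the tube rack and the beaker standing where they are.

Things in the scene. Friction and masses are not known exactly. Their poses are not given: they have to be found in the camera images.
- tray: loose white stacking tray, 215 x 150 mm, 73 mm high over its end clips, 0.4 to 0.65 kg with 32 amber glass vials fixed along its long sides. Origin: centre in plan, level with the lug ends; x along its long side, z up. Floor at z = 12 to 15 mm, vial tops 58, corner posts 60. A 3 mm ledge at floor level sticks out at each short end, to x = +-102.5. Fits the lower tray either way round
- tray_grip (a point): middle of the top edge of the loose tray's grip wall, 57 mm above the tray's origin; axes as the tray's. The wall is 70 mm long in x and 10 mm thick in y, rises 42 mm from the floor, and is free for 25 mm on both sides
- tray_lug (a point): centre of the end of the loose tray's lug at +x, +y. The four round lugs under the corners, at x = +-86, y = +-61 mm from the origin, are 14 mm in diameter and 12 mm long with plain square-edged ends
- plate: aluminium nest plate, 250 x 190 x 12 mm, screwed to the bench, with low corner fences; in it stands the lower tray, the same as the loose one and full, square to the plate but with play: it may sit up to 3.5 mm off the plate's centre in x and in y, unmeasured, and slides in the play only if pushed with over 12 N. Origin: plate centre, on the bench; x along the long side, z up.
- post_level (a point): point 60 mm above the plate's origin, at the height of the lower tray's corner post tops. In each post is a square socket 15.5 mm wide, 13 mm deep, no chamfer, at x = +-86, y = +-61 mm from the lower tray's own centre. The loose tray's origin is at this height when its lugs just rest on the posts, 12 mm lower (48 mm above the plate's origin) when home, its floor on the posts
- clip_a (a joint): outward travel of the springy upright clip (28 mm wide, ramped hook) at the lower tray's -x end: 0 m at rest; the upper tray's ledge pushes it out to about 0.0022 on the last 10 mm of the way down, and it snaps back to about 0 over the ledge when home. Passing both clips takes 8 to 15 N downwards in all, tray weight included (the weight alone does not do it)
- clip_b (a joint): outward travel of the same clip at the lower tray's +x end, same values
- reagent_bottle: bystander: amber glass bottle with a red cap, 84 mm in diameter, 175 mm high; origin under its centre
- wash_bottle: bystander: white wash bottle with a blue cap, 62 mm in diameter, 200 mm high with its spout; origin under its centre
- tube_rack: bystander: blue rack of capped test tubes, 70 x 150 mm, 86 mm high; origin under its centre
- beaker: bystander: glass beaker, 68 mm in diameter, 90 mm high; origin under its centre
Mind the look-alikes: they are no part of the job. Leave any yellow look-alike of the tray alone.

How it is judged:
On the way, in this order (a step that is already met when the one before it is completed fails the run):
1. the tray has been lifted clear of the bench (height (world z) of tray above 0.03 m), for 0.2 s.
2. the lugs have dropped into the sockets of the lower tray (z of tray in the frame of plate below 0.0585 m and horizontal distance between tray and plate below 0.0065 m and angle between the x axis of tray and the x axis of plate, either way round below 0.03 rad), for 0.1 s.
At the end, for the whole second after the job is handed in: the tray is home on the lower tray: origin 46.5 to 49.5 mm above the plate's and within 6.5 mm of it sideways, long sides parallel within 0.03 rad (either way round), level within 0.015 rad, both clips back within 1 mm of rest, the tray still and let go (z of tray in the frame of plate between 0.0465 and 0.0495 m and horizontal distance between tray and plate below 0.0065 m and angle between the x axis of tray and the x axis of plate, either way round below 0.03 rad and angle between the z axis of tray and the z axis of plate, either way round below 0.015 rad and value of joint each of clip_a, clip_b below 0.001 m and linear speed of tray below 0.01 m/s); the robot touches nothing.
It fails at once if the upper tray bears on the lower tray (with its plate) with more than 30 N (contact force between tray and plate above 30 N).
It fails at once if the tray of vials is tipped by more than 0.26 rad (15 degrees) (angle between tray's own z axis and vertical above 0.26 rad).
It fails at once if a bottle, the tube rack or the beaker is pushed more than 20 mm or tipped more than 0.3 rad (distance of any of reagent_bottle, wash_bottle, tube_rack, beaker from where it was at the start of the episode above 0.02 m or angle between any of reagent_bottle, wash_bottle, tube_rack, beaker's own z axis and vertical above 0.3 rad).
It also fails if it takes over 72 s, if anything falls off the work surface, if the arm or the gripper's body presses on something with over 40 N, if the wrist force passes 120 N, or if a joint passes its speed limit or range.

### The arm

A 6-joint arm with a two-finger parallel gripper is mounted at the origin on the work surface. World frame = base frame: x ahead of the robot, y to its left, z up, the work surface at z = 0. Lengths are in m, angles in rad, forces in N, time in s.
With the tool pointing down it reaches from about 0.25 to 0.775 m from the base axis. Payload 4 kg.
Tool frame: the origin (TCP) lies midway between the tips of the shut fingers; the grasp point (between the pads) lies robot.tcp_to_grasp behind it (robot.tcp_to_grasp is the distance from the TCP to the grasp point, in m); y points along the fingers, x is the direction in which the jaws open and shut, and the axes are right-handed (so a half turn about y gives the same grasp; the last joint's range is limited). The gripper opens to 94 mm and grips with 3 to 60 N. Pads are 16 mm wide; open, the fingers measure 119 mm over their backs; the gripper's body (75 mm by 177 mm) begins 78 mm behind the grasp point.
Start: joints at [-1.295, 0.087, 1.371, -0, 1.684, -0.103], TCP at [0.203, -0.511, 0.206] pointing down, gripper open.
Joint ranges: [-3.1, 3.1], [-0.76, 2.03], [0.27, 2.55], [-1.08, 4.22], [0.17, 2.65], [-2.57, 2.57]. Speed limits (rad/s): [2.79, 2.79, 3.14, 3.14, 3.14, 3.14].

### API

Orientations are given as [roll, pitch, yaw] about the fixed x, y, z axes, in that order (R = Rz(yaw) Ry(pitch) Rx(roll)).
In Python, from bench import robot gives the robot as it stands.
- The arm moves only by the tool arm_command, never from a script. Its argument "series" is text: rows parted by semicolons, each of 7 numbers parted by spaces: the turn, a rotation vector about the tool's x, y, z in rad, then the shift along the tool's x, y, z in m, then the finger opening in m, from 0 to 0.094. A call has 1 to 12 rows; each row shifts and turns the pose as measured when the row begins, along the tool's axes as they then stand; what a row does not reach is not made up. A row lasts 1/10 s, in which the tool goes at most 50 mm and 8.59 degrees, less where a joint would pass 70% of its speed; a pose out of reach is approached as far as the arm can. A call with a gripper value outside its range is refused whole. The fingers move at their own pace and stop on an object; the grip force is fixed at half the most. Time passes only in rows, so rows that do not move let the fingers close. It gives the time, the measured TCP pose, the force and the opening at its end, in the units of the state.
- robot.get_obs(): the state, without advancing time (a new reading comes with each control period).
- robot.snapshot(name): name is "scene" or "top" or "wrist"; returns the picture (384x512x3 uint8, blue, green, red); there is no depth.
- robot.camera_params(name): a dict with "fx", "fy", "cx", "cy" (pixels), "extrinsics" (4x4, takes a point from camera to world coordinates). Camera axes: x right, y up, looking along -z (the intrinsics and any distortion apply to the point x, -y, -z); pixel columns grow to the right and rows downward; lengths in m; the calibration is good to about 2 mm. A picture is of the moment at which its call begins: read the wrist's pose just before it. camera_params takes no time and is no camera call; for the wrist camera it gives the pose at the moment of the call.
- robot.close_job(): hands the job in, once; it reports no verdict.
Trained networks look in the newest picture that a camera, given by its name, has taken for a name from the list of things; names that differ only in an ending like _2 or _b are one class to them, and where a whole thing is asked for, a point or a joint stands for the part that bears it (a point fixed in the world has none). Each returns a list of dicts, best first, with "score" (0 to 1); they miss things now and then, are a little off and sometimes report something else, mostly with a low value. They report only what shows in the picture. A call takes as long as a camera call. They do not tell look-alikes from the thing itself.
- robot.spot_in(camera, target): "centre" ([x, y, z] in m, in the coordinates of the camera as it stood for that picture, good to about 4 mm: the middle of the surface that is visible of it).
The state is a dict: "time": time; "joint_positions": joint angles; "qvel": joint speeds; "joint_torque": joint torques, N m; "tool_pos": TCP position; "ee_rot": TCP orientation; "wrist_force": force on the tool from outside, world axes, zero at the start; "wrist_torque": the same for the moment, N m; "width": finger opening in m.
Only numpy, scipy, OpenCV 4.12 (cv2) and the standard library are available. Lean on these libraries where they do the work, as an engineer would, in place of code of your own. Each camera call takes 0.05 s, during which the arm holds its last target.

## Working session

There is one attempt and no reset: what is moved stays moved. The work goes in short steps, Python scripts to look and compute and a tool call to move; the robot and the scene stay as the last step left them, time stands still between calls to the robot, and variables do not carry over. Pictures are saved under pics/ and viewed, and the job is handed in when it is done.

Besides the shell and the picture viewer there is one more tool, called after "Call:" as name(argument=value, ...) on one line, values as JSON. arm_command: Moves the arm, as the interface text tells. Its arguments: {"type":"object","properties":{"series":{"type":"string"}},"required":["series"]}

```bash
ls; mkdir -p pics; python3 - <<'E'
from bench import robot
import cv2
o=robot.get_obs(); print(o, robot.tcp_to_grasp)
for n in ("scene","top","wrist"):
    cv2.imwrite(f"pics/{n}0.png",robot.snapshot(n))
    p=robot.camera_params(n); print(n,{k:(v if not hasattr(v,'tolist') else v.tolist()) for k,v in p.items()})
    for t in ("tray","plate","tray_grip"):
        for r in robot.spot_in(n,t)[:4]:
            import numpy as np
            c=np.array(p["extrinsics"])@np.append(r["centre"],1); print(n,t,round(r["score"],2),c[:3].round(4))
E
```

```text
pics
{'time': 0.0, 'joint_positions': array([-1.29509960e+00,  8.79179810e-02,  1.37225624e+00, -1.66883172e-05,
        1.68358552e+00, -1.03092056e-01]), 'qvel': array([-0.00133113,  0.00028573, -0.00045822,  0.00156835,  0.00021306,
        0.00096769]), 'joint_torque': array([-9.34521740e-04, -3.40184927e+01, -3.02430046e+01,  7.17194262e-02,
        3.28356971e-02, -1.66911618e-04]), 'tool_pos': array([ 0.20323097, -0.51048138,  0.2043234 ]), 'ee_rot': array([-1.57058981,  0.00215729, -1.19200918]), 'wrist_force': array([ 0.23514365, -0.12971383, -0.1682751 ]), 'wrist_torque': array([ 0.00754598,  0.00307098, -0.00419907]), 'width': 0.09416436401660677} 0.0188
scene {'fx': 367.2570254022016, 'fy': 367.2570254022016, 'cx': 255.533940757595, 'cy': 193.7676272530898, 'extrinsics': [[-0.08664460369922496, -0.553993641866358, 0.8279998535153578, 1.7175543892420357], [0.9960784701193934, -0.03324104635880194, 0.08199215939088893, 0.12312360978726657], [-0.017899553469660226, 0.8318570055055264, 0.5547012965344189, 0.7975616639942258], [0.0, 0.0, 0.0, 1.0]]}
scene tray 0.89 [ 0.5122 -0
[... 472 characters left out ...]
04930033922030301], [-0.0024098649351206227, 0.1577743656224936, 0.9874722487763462, 1.5456175552629086], [0.0, 0.0, 0.0, 1.0]]}
top tray 0.83 [ 0.4931 -0.1392  0.0218]
top tray 0.65 [ 0.7711 -0.284   0.0276]
top tray_grip 0.81 [ 0.4959 -0.1358  0.0278]
top tray_grip 0.67 [ 0.7702 -0.2797  0.0281]
wrist {'fx': 301.2265883212013, 'fy': 301.2265883212013, 'cx': 252.1761810316936, 'cy': 188.89035280842006, 'extrinsics': [[0.36926354131739253, 0.8954034953615992, 0.24879111227687975, 0.2755523669425863], [-0.9293231487438068, 0.3562769201341061, 0.09708368240157797, -0.4823463647477753], [-0.0017094626737970309, -0.2670568042083638, 0.9636792729240267, 0.3848638712776997], [0.0, 0.0, 0.0, 1.0]]}
```

View pics/scene0.png

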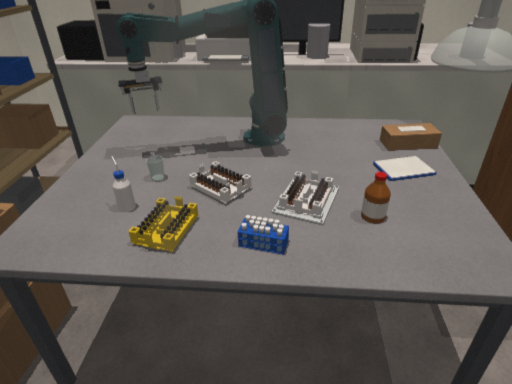

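View pics/top0.png

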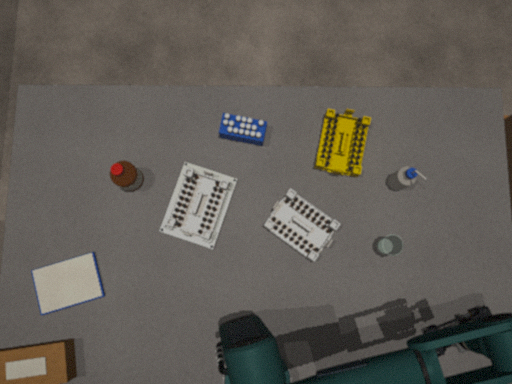

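View pics/wrist0.png

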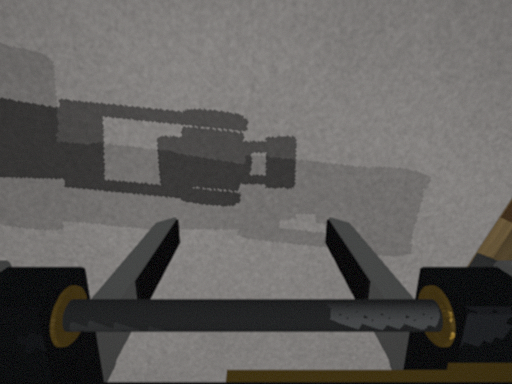

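```bash
cat > h.py <<'E'
from bench import robot
import numpy as np, cv2
from scipy.spatial.transform import Rotation as R
def ray(p,uv):
    E=np.array(p["extrinsics"]);d=np.array([(uv[0]-p["cx"])/p["fx"],-(uv[1]-p["cy"])/p["fy"],-1.])
    return E[:3,3],E[:3,:3]@d
def onz(p,uv,z):
    o,d=ray(p,uv);return o+d*(z-o[2])/d[2]
def proj(p,X):
    E=np.array(p["extrinsics"]);c=(np.asarray(X)-E[:3,3])@E[:3,:3]
    return np.stack([p["cx"]+p["fx"]*c[...,0]/-c[...,2],p["cy"]-p["fy"]*c[...,1]/-c[...,2]],-1)
def toolR(): return R.from_euler('xyz',robot.get_obs()['ee_rot'])
def st():
    o=robot.get_obs();print('t',round(o['time'],2),'pos',o['tool_pos'].round(4),'rot',o['ee_rot'].round(4),'F',o['wrist_force'].round(1),'M',o['wrist_torque'].round(2),'w',round(o['width'],4),'q',o['joint_positions'].round(2));return o
def goto(pos,yaw):
    """total tool-frame shift and levelled turn to a tool-down pose"""
    o=robot.get_obs();T=toolR();G=R.from_euler('xyz',[-np.pi/2,0,yaw])
    print('shift(tool)',T.inv().apply(np.array(pos)-o['tool_pos']).round(4),'turn',(T.inv()*G).as_rotvec().round(4),
     'world d',(np.array(pos)-o['tool_pos']).round(4))
E
python3 - <<'E'
from h import *
p=robot.camera_params('top')
for n,c in dict(loose=[(290,190),(340,222),(317,260),(265,222)],plate=[(187,163),(237,180),(212,248),(161,231)]).items():
    z=.06 if n=='loose' else .012
    q=np.array([onz(p,u,z) for u in c]);print(n,q.mean(0).round(3));d=np.diff(q[[0,1,2,3,0]],axis=0);print(np.linalg.norm(d,axis=1).round(3),np.degrees(np.arctan2(d[:,1],d[:,0])).round(1))
for n,u in dict(rack=(243,128),bottle=(117,170),wash=(410,172),beaker=(388,240)).items(): print(n,onz(p,u,.1).round(3))
im=cv2.imread('pics/top0.png');cv2.imwrite('pics/top0c.png',cv2.resize(im[90:280,140:380],None,fx=3.2,fy=3.1,interpolation=cv2.INTER_CUBIC))
goto([.5,.12,.25],1.22)
E
```

```text
loose [ 0.497 -0.142  0.06 ]
[0.19  0.143 0.204 0.132] [-122.8  148.1   54.1  -37.7]
plate [0.559 0.199 0.012]
[0.18  0.241 0.179 0.244] [-108.7  160.8   72.2  -18.9]
rack [0.8   0.053 0.1  ]
bottle [0.659 0.453 0.1  ]
wash [ 0.659 -0.48   0.1  ]
beaker [ 0.443 -0.402  0.1  ]
shift(tool) [-0.4766 -0.0445  0.5089] turn [ 2.000e-04 -2.412e+00  1.000e-04] world d [0.2966 0.631  0.0445]
```

View pics/top0c.png

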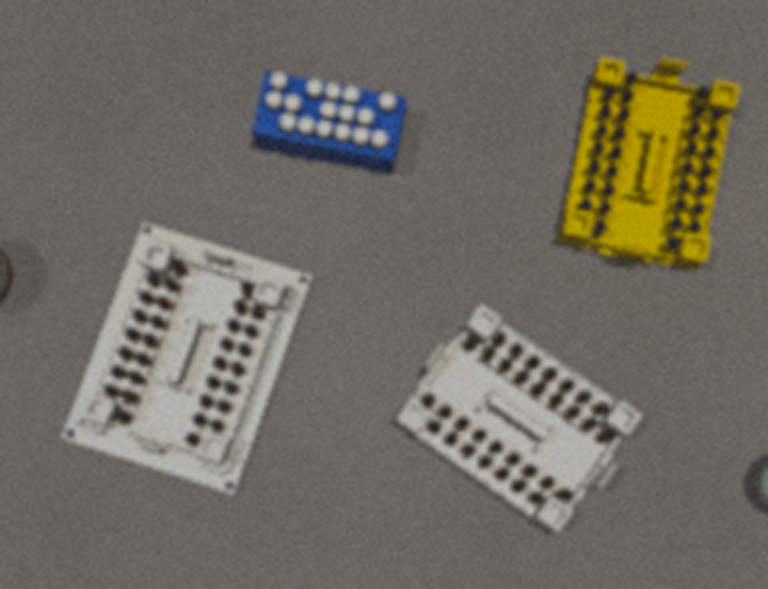

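```bash
cat >> h.py <<'E'
def plan(pos,yaw,w,n,dyaw=None):
    o=robot.get_obs();T=toolR();y0=o['ee_rot'][2]
    if dyaw is None: dyaw=(yaw-y0+np.pi)%(2*np.pi)-np.pi
    d=(np.array(pos)-o['tool_pos'])/n;rows=[]
    lev=(T.inv()*R.from_euler('xyz',[-np.pi/2,0,y0])).as_rotvec()
    for i in range(n):
        Ti=R.from_euler('xyz',[-np.pi/2,0,y0+dyaw*i/n]);s=Ti.inv().apply(d)
        rows.append(f"{lev[0] if i==0 else 0:.3f} {-dyaw/n:.4f} {lev[2] if i==0 else 0:.3f} {s[0]:.4f} {s[1]:.4f} {s[2]:.4f} {w}")
    print("; ".join(rows))
E
python3 - <<'E'
from h import *
plan([.616,.18,.22],1.24,.094,20)
E
```

```text
-0.000 -0.1216 0.000 -0.0245 -0.0007 0.0319 0.094; 0.000 -0.1216 0.000 -0.0204 -0.0007 0.0347 0.094; 0.000 -0.1216 0.000 -0.0161 -0.0007 0.0369 0.094; 0.000 -0.1216 0.000 -0.0115 -0.0007 0.0386 0.094; 0.000 -0.1216 0.000 -0.0067 -0.0007 0.0397 0.094; 0.000 -0.1216 0.000 -0.0018 -0.0007 0.0402 0.094; 0.000 -0.1216 0.000 0.0030 -0.0007 0.0401 0.094; 0.000 -0.1216 0.000 0.0079 -0.0007 0.0395 0.094; 0.000 -0.1216 0.000 0.0126 -0.0007 0.0382 0.094; 0.000 -0.1216 0.000 0.0172 -0.0007 0.0364 0.094; 0.000 -0.1216 0.000 0.0215 -0.0007 0.0340 0.094; 0.000 -0.1216 0.000 0.0254 -0.0007 0.0312 0.094; 0.000 -0.1216 0.000 0.0290 -0.0007 0.0279 0.094; 0.000 -0.1216 0.000 0.0322 -0.0007 0.0242 0.094; 0.000 -0.1216 0.000 0.0349 -0.0007 0.0201 0.094; 0.000 -0.1216 0.000 0.0371 -0.0007 0.0157 0.094; 0.000 -0.1216 0.000 0.0387 -0.0007 0.0111 0.094; 0.000 -0.1216 0.000 0.0397 -0.0007 0.0063 0.094; 0.000 -0.1216 0.000 0.0402 -0.0007 0.0014 0.094; 0.000 -0.1216 0.000 0.0401 -0.0007 -0.0035 0.094
```

Call:
arm_command(series="0 -0.12 0 -0.0245 -0.001 0.032 0.094; 0 -0.12 0 -0.02 -0.001 0.035 0.094; 0 -0.12 0 -0.016 -0.001 0.037 0.094; 0 -0.12 0 -0.0115 -0.001 0.0385 0.094; 0 -0.12 0 -0.007 -0.001 0.04 0.094; 0 -0.12 0 -0.002 -0.001 0.04 0.094; 0 -0.12 0 0.003 -0.001 0.04 0.094; 0 -0.12 0 0.008 -0.001 0.0395 0.094; 0 -0.12 0 0.0125 -0.001 0.038 0.094; 0 -0.12 0 0.017 -0.001 0.0365 0.094; 0 -0.12 0 0.0215 -0.001 0.034 0.094; 0 -0.12 0 0.0255 -0.001 0.031 0.094")

```text
time: 1.8
tool_pos: [0.4515, -0.0819, 0.2184]
ee_rot: [-1.576, -0.004, 0.296]
wrist_force: [0.4, -0.2, 0.2]
width: 0.094
```

```bash
python3 - <<'E'
from h import *
st()
plan([.616,.18,.22],1.24,.094,10)
E
```

```text
t 1.8 pos [ 0.4515 -0.0819  0.2184] rot [-1.5756 -0.0042  0.2957] F [ 0.4 -0.2  0.2] M [ 0.   -0.14  0.  ] w 0.094 q [-0.3  -0.12  1.55 -0.    1.71 -0.6 ]
0.005 -0.0944 0.004 0.0234 -0.0002 0.0203 0.094; 0.000 -0.0944 0.000 0.0252 -0.0002 0.0180 0.094; 0.000 -0.0944 0.000 0.0268 -0.0002 0.0155 0.094; 0.000 -0.0944 0.000 0.0281 -0.0002 0.0129 0.094; 0.000 -0.0944 0.000 0.0292 -0.0002 0.0102 0.094; 0.000 -0.0944 0.000 0.0300 -0.0002 0.0074 0.094; 0.000 -0.0944 0.000 0.0306 -0.0002 0.0045 0.094; 0.000 -0.0944 0.000 0.0309 -0.0002 0.0016 0.094; 0.000 -0.0944 0.000 0.0309 -0.0002 -0.0013 0.094; 0.000 -0.0944 0.000 0.0306 -0.0002 -0.0042 0.094
```

Call:
arm_command(series="0.005 -0.095 0.004 0.0235 0 0.0205 0.094; 0 -0.095 0 0.025 0 0.018 0.094; 0 -0.095 0 0.027 0 0.0155 0.094; 0 -0.095 0 0.028 0 0.013 0.094; 0 -0.095 0 0.029 0 0.01 0.094; 0 -0.095 0 0.03 0 0.0075 0.094; 0 -0.095 0 0.0305 0 0.0045 0.094; 0 -0.095 0 0.031 0 0.0015 0.094; 0 -0.095 0 0.031 0 -0.001 0.094; 0 -0.095 0 0.0305 0 -0.004 0.094; 0 0 0 0 0 0 0.094; 0 0 0 0 0 0 0.094")

```text
time: 3.0
tool_pos: [0.6159, 0.2018, 0.2184]
ee_rot: [-1.574, 0.0, 1.296]
wrist_force: [-0.9, -0.8, 0.7]
width: 0.094
```

```bash
python3 - <<'E'
from h import *
import json
st()
p=robot.camera_params('wrist');im=robot.snapshot('wrist');cv2.imwrite('pics/w1.png',im)
json.dump({k:np.array(v).tolist() for k,v in p.items()},open('w1.json','w'))
for t in ('plate','tray','tray_grip'):
    for r in robot.spot_in('wrist',t)[:3]: print(t,r['score'],(np.array(p["extrinsics"])@np.append(r["centre"],1))[:3].round(4))
cv2.imwrite('pics/w1b.png',cv2.resize(im,(800,600),interpolation=cv2.INTER_CUBIC))
E
```

```text
t 3.0 pos [0.6159 0.2018 0.2184] rot [-1.5735e+00  1.0000e-04  1.2960e+00] F [-0.9 -0.8  0.7] M [-0.03 -0.13 -0.05] w 0.094 q [ 0.23  0.31  1.09 -0.    1.74 -1.07]
plate 0.63 [0.5407 0.2011 0.0287]
plate 0.57 [0.4608 0.2307 0.0635]
tray 0.89 [ 0.5315 -0.0601  0.028 ]
tray_grip 0.69 [ 0.5319 -0.0578  0.0347]
```

View pics/w1b.png

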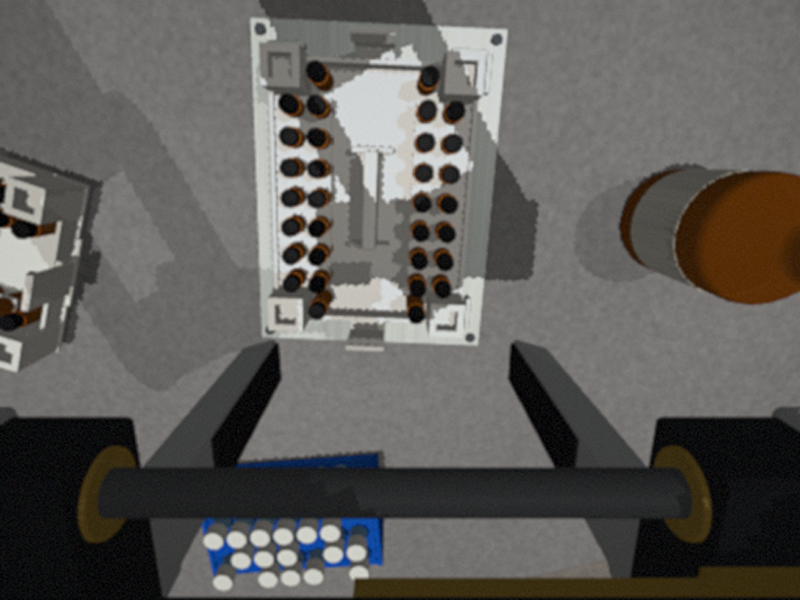

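```bash
python3 - <<'E'
from h import *
im=cv2.imread('pics/w1.png')
c=[(181,42),(299,46),(182,200),(286,203)]
t=[cv2.resize(im[v-19:v+19,u-25:u+25],(400,300),interpolation=cv2.INTER_CUBIC) for u,v in c]
cv2.imwrite('pics/w1s.png',np.vstack([np.hstack(t[:2]),np.hstack(t[2:])]))
E
```

```text
(no output)
```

View pics/w1s.png

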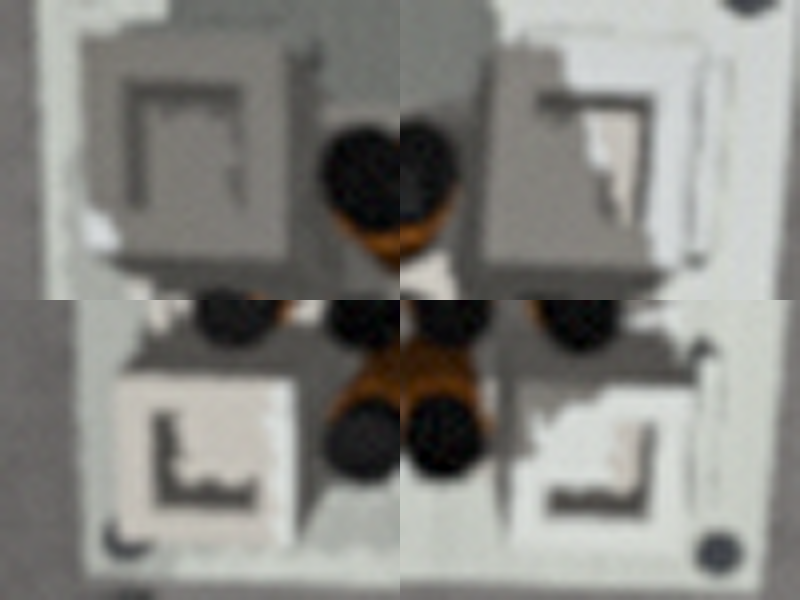

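```bash
cat > fit.py <<'E'
from h import *
import json
from scipy.optimize import least_squares
# obs: list of (corner sign x, sign y, tile origin, dict side->tile coordinate); sides L,R (u) T,B (v)
def fit(p,obs,x0,z=.06,free=False,S=8,half=.00775):
    def mod(q):
        r=[]
        c,s=np.cos(q[2]),np.sin(q[2]);Rm=np.array([[c,-s],[s,c]])
        zz=q[3] if free else z
        for sx,sy,o,e in obs:
            mids=np.array([[sx*.086+a*half,sy*.061+b*half] for a,b in ((1,0),(-1,0),(0,1),(0,-1))])
            P=proj(p,np.c_[mids@Rm.T+q[:2],np.full(4,zz)])
            for k,t in e.items():
                ax=0 if k in 'LR' else 1
                v=P[:,ax].min() if k in 'LT' else P[:,ax].max()
                r.append(v-(o[ax]+(t+.5)/S-.5))
        return np.array(r)
    s=least_squares(mod,x0+([z] if free else []));return s.x,s.fun
E
python3 - <<'E'
from fit import *
p=json.load(open('w1.json'))
# in image: up = +tool z ; right = ? tray x along tool z, tray y along tool x
E_=np.array(p['extrinsics'])
print('img right world',E_[:3,0].round(3),'up',E_[:3,1].round(3))
# tray frame: x' = image up dir-ish, y' = image left
obs=[(1,1,(156,23),dict(L=124,R=242,T=80)),(1,-1,(274,27),dict(L=137,R=257,T=92)),
(-1,1,(157,181),dict(L=153,R=257,B=208,T=110)),(-1,-1,(261,184),dict(L=147,R=254,B=218,T=123))]
up=E_[:2,1];y0=np.arctan2(up[1],up[0])
for fr in (False,True):
    x,f=fit(p,obs,[.55,.2,y0],free=fr);print(x.round(4),f.round(2))
# plate screws/corners in 800x600 px
P=np.array([(251,19),(508,30),(478,344),(262,338)])/1.5625-.18
q=np.array([onz(p,u,.012) for u in P]);print(q.mean(0).round(4));d=np.diff(q[[0,1,2,3,0]],axis=0);print(np.linalg.norm(d,axis=1).round(4),np.arctan2(d[:,1],d[:,0]).round(3))
E
```

```text
img right world [0.272 0.962 0.001] up [-0.927  0.262 -0.268]
[0.5602 0.1994 2.8233] [ 0.22  0.65 -0.26 -0.42 -0.38 -0.08 -0.15  0.06  0.37  0.07  0.15 -0.14
  0.25 -0.32]
[0.5602 0.1994 2.8233 0.0602] [ 0.18  0.62 -0.31 -0.39 -0.35 -0.13 -0.18  0.03  0.4   0.1   0.17 -0.11
  0.29 -0.28]
[0.5606 0.2013 0.012 ]
[0.1885 0.247  0.1888 0.2485] [ 1.257 -0.317 -1.876  2.823]
```

```bash
python3 - <<'E'
from h import *
plan([.467,-.186,.218],-.604,.094,16)
E
```

```text
0.003 0.1187 0.001 -0.0258 0.0001 0.0023 0.094; 0.000 0.1187 0.000 -0.0259 0.0001 -0.0007 0.094; 0.000 0.1187 0.000 -0.0256 0.0001 -0.0038 0.094; 0.000 0.1187 0.000 -0.0250 0.0001 -0.0068 0.094; 0.000 0.1187 0.000 -0.0240 0.0001 -0.0097 0.094; 0.000 0.1187 0.000 -0.0227 0.0001 -0.0125 0.094; 0.000 0.1187 0.000 -0.0211 0.0001 -0.0151 0.094; 0.000 0.1187 0.000 -0.0191 0.0001 -0.0174 0.094; 0.000 0.1187 0.000 -0.0169 0.0001 -0.0196 0.094; 0.000 0.1187 0.000 -0.0145 0.0001 -0.0215 0.094; 0.000 0.1187 0.000 -0.0118 0.0001 -0.0230 0.094; 0.000 0.1187 0.000 -0.0090 0.0001 -0.0243 0.094; 0.000 0.1187 0.000 -0.0061 0.0001 -0.0252 0.094; 0.000 0.1187 0.000 -0.0031 0.0001 -0.0257 0.094; 0.000 0.1187 0.000 -0.0000 0.0001 -0.0259 0.094; 0.000 0.1187 0.000 0.0031 0.0001 -0.0257 0.094
```

Call:
arm_command(series="0.003 0.12 0.001 -0.026 0 0.002 0.094; 0 0.12 0 -0.026 0 -0.0005 0.094; 0 0.12 0 -0.0255 0 -0.004 0.094; 0 0.12 0 -0.025 0 -0.007 0.094; 0 0.12 0 -0.024 0 -0.0095 0.094; 0 0.12 0 -0.0225 0 -0.0125 0.094; 0 0.12 0 -0.021 0 -0.015 0.094; 0 0.12 0 -0.019 0 -0.0175 0.094; 0 0.12 0 -0.017 0 -0.0195 0.094; 0 0.12 0 -0.0145 0 -0.0215 0.094; 0 0.12 0 -0.012 0 -0.023 0.094; 0 0 0 0 0 0 0.094")

```text
time: 4.4
tool_pos: [0.4932, -0.0809, 0.2246]
ee_rot: [-1.574, -0.011, -0.1]
wrist_force: [0.9, 0.2, 1.3]
width: 0.0941
```

```bash
python3 - <<'E'
from h import *
st()
plan([.467,-.186,.218],-.604,.094,6)
E
```

```text
t 4.4 pos [ 0.4932 -0.0809  0.2246] rot [-1.5742 -0.0106 -0.1005] F [0.9 0.2 1.3] M [-0.02 -0.09  0.02] w 0.0941 q [-0.27 -0.04  1.46 -0.    1.71 -0.17]
0.003 0.0839 0.011 -0.0026 0.0011 -0.0179 0.094; 0.000 0.0839 0.000 -0.0011 0.0011 -0.0180 0.094; 0.000 0.0839 0.000 0.0004 0.0011 -0.0181 0.094; 0.000 0.0839 0.000 0.0019 0.0011 -0.0180 0.094; 0.000 0.0839 0.000 0.0034 0.0011 -0.0177 0.094; 0.000 0.0839 0.000 0.0049 0.0011 -0.0174 0.094
```

Call:
arm_command(series="0.003 0.084 0.011 -0.0025 0.001 -0.018 0.094; 0 0.084 0 -0.001 0.001 -0.018 0.094; 0 0.084 0 0.0005 0.001 -0.018 0.094; 0 0.084 0 0.002 0.001 -0.018 0.094; 0 0.08 0 0.0035 0.001 -0.0175 0.094; 0 0.05 0 0.004 0.001 -0.012 0.094; 0 0 0 0 0 0 0.094; 0 0 0 0 0 0 0.094")

```text
time: 5.2
tool_pos: [0.4667, -0.1829, 0.2214]
ee_rot: [-1.565, -0.005, -0.579]
wrist_force: [0.3, 1.5, -0.3]
width: 0.0937
```

```bash
python3 - <<'E'
from h import *
import json
st()
p=robot.camera_params('wrist');im=robot.snapshot('wrist');cv2.imwrite('pics/w2.png',im)
json.dump({k:np.array(v).tolist() for k,v in p.items()},open('w2.json','w'))
for t in ('tray','tray_grip'):
    for r in robot.spot_in('wrist',t)[:3]: print(t,r['score'],(np.array(p["extrinsics"])@np.append(r["centre"],1))[:3].round(4))
cv2.imwrite('pics/w2b.png',cv2.resize(im,(800,600),interpolation=cv2.INTER_CUBIC))
E
```

```text
t 5.2 pos [ 0.4667 -0.1829  0.2214] rot [-1.5652 -0.0054 -0.579 ] F [ 0.3  1.5 -0.3] M [ 0.01 -0.01  0.03] w 0.0937 q [-0.49 -0.03  1.46  0.01  1.71  0.09]
tray 0.86 [ 0.7141 -0.2609  0.0382]
tray 0.73 [ 0.4986 -0.1352  0.0268]
tray_grip 0.83 [ 0.7136 -0.2624  0.0358]
tray_grip 0.71 [ 0.4982 -0.1311  0.0343]
```

View pics/w2b.png

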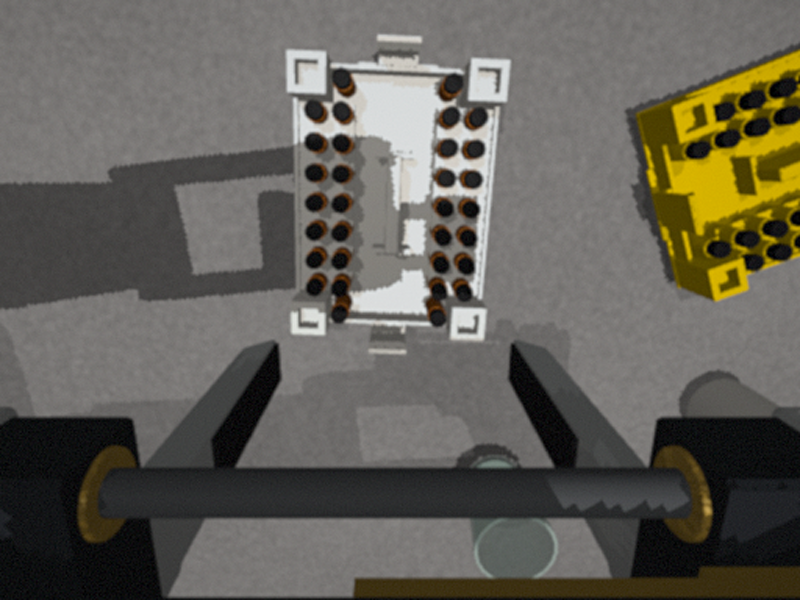

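```bash
python3 - <<'E'
from h import *
im=cv2.imread('pics/w2.png')
c=[(196,46),(313,52),(198,204),(299,206)]
t=[cv2.resize(im[v-19:v+19,u-25:u+25],(400,300),interpolation=cv2.INTER_CUBIC) for u,v in c]
cv2.imwrite('pics/w2s.png',np.vstack([np.hstack(t[:2]),np.hstack(t[2:])]))
E
```

```text
(no output)
```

View pics/w2s.png

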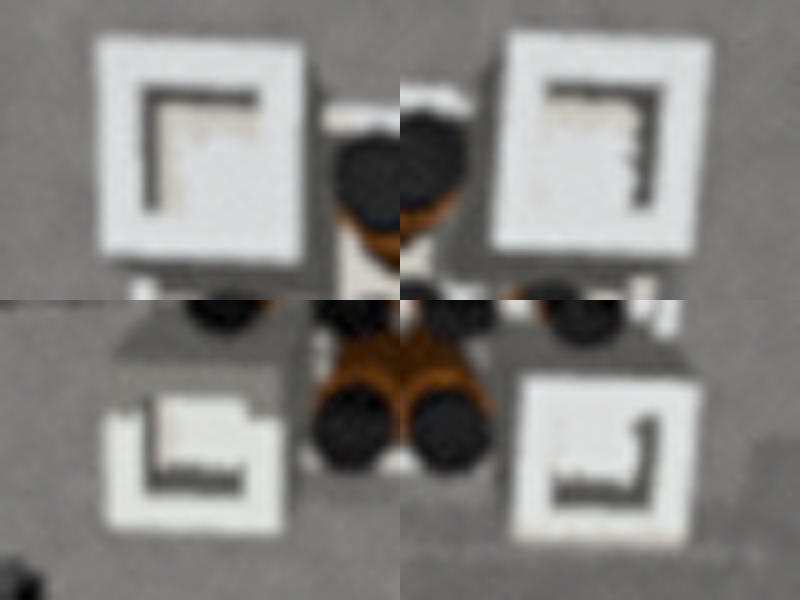

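```bash
python3 - <<'E'
from fit import *
p=json.load(open('w2.json'))
E_=np.array(p['extrinsics'])
obs=[(1,1,(171,27),dict(L=141,R=258,T=87,B=212)),(1,-1,(288,33),dict(L=145,R=263,T=83,B=211)),
(-1,1,(173,185),dict(L=147,R=244,B=192)),(-1,-1,(274,187),dict(L=152,R=258,B=205,T=113))]
up=E_[:2,1];y0=np.arctan2(up[1],up[0])
for fr in (False,True):
    x,f=fit(p,obs,[.5,-.14,y0],free=fr);print(x.round(4),f.round(2))
x,f=fit(p,obs,[.5,-.14,y0])
yaw=x[2]-np.pi/2;print('yaw',yaw)
o=st()
T=toolR();print('rel tool frame',T.inv().apply(np.array([*x[:2],0])-o['tool_pos']).round(4))
plan([x[0],x[1],.11],yaw,.024,5)
E
```

```text
[ 0.4938 -0.14    0.9495] [ 0.18  0.5  -0.41  0.21 -0.26 -0.24 -0.42 -0.34 -0.63  0.32  0.51  0.21
 -0.1   0.78 -0.05]
[ 0.4938 -0.14    0.9494  0.0593] [ 0.33  0.62 -0.28  0.3  -0.37 -0.38 -0.29 -0.25 -0.52  0.4   0.28  0.12
 -0.21  0.56 -0.24]
yaw -0.6212986348105352
t 5.35 pos [ 0.4668 -0.1825  0.2214] rot [-1.5656 -0.0054 -0.5784] F [ 0.2 -0.8 -0.2] M [ 0.01 -0.03  0.03] w 0.094 q [-0.49 -0.03  1.46  0.    1.71  0.09]
rel tool frame [-0.0019  0.2217  0.0492]
-0.005 0.0086 0.005 -0.0001 0.0223 0.0101 0.024; 0.000 0.0086 0.000 -0.0002 0.0223 0.0101 0.024; 0.000 0.0086 0.000 -0.0003 0.0223 0.0101 0.024; 0.000 0.0086 0.000 -0.0004 0.0223 0.0101 0.024; 0.000 0.0086 0.000 -0.0005 0.0223 0.0101 0.024
```

Call:
arm_command(series="-0.005 0.009 0.005 0 0.022 0.01 0.024; 0 0.009 0 0 0.022 0.01 0.024; 0 0.009 0 0 0.022 0.01 0.024; 0 0.009 0 -0.0005 0.022 0.01 0.024; 0 0.009 0 -0.0005 0.022 0.01 0.024; 0 0 0 0 0 0 0.024; 0 0 0 0 0 0 0.024")

```text
time: 6.05
tool_pos: [0.4978, -0.1353, 0.1105]
ee_rot: [-1.569, -0.005, -0.615]
wrist_force: [0.4, 0.3, 0.6]
width: 0.0415
```

```bash
python3 - <<'E'
from h import *
st()
cv2.imwrite('pics/w3b.png',cv2.resize(robot.snapshot('wrist'),(800,600),interpolation=cv2.INTER_CUBIC))
goto([.4938,-.14,.023],-.6213)
E
```

```text
t 6.05 pos [ 0.4978 -0.1353  0.1105] rot [-1.569  -0.0052 -0.6145] F [0.4 0.3 0.6] M [-0.03 -0.04  0.02] w 0.0415 q [-0.38  0.05  1.6   0.    1.49  0.24]
shift(tool) [-0.0008  0.0874 -0.0062] turn [-0.0019  0.0063  0.0049] world d [-0.0038 -0.0047 -0.0874]
```

View pics/w3b.png

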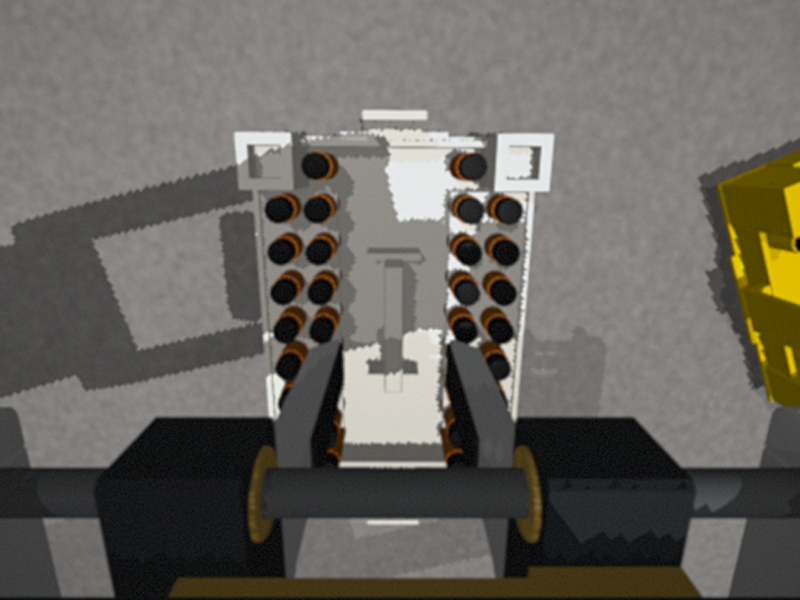

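Call:
arm_command(series="-0.002 0.006 0.005 -0.001 0 -0.006 0.024; 0 0 0 0 0.005 0 0.024; 0 0 0 0 0 0 0.024; 0 0 0 0 0 0 0.024; 0 0 0 0 0 0 0.024")

```text
time: 6.6
tool_pos: [0.4948, -0.1423, 0.1099]
ee_rot: [-1.57, -0.008, -0.623]
wrist_force: [0.3, -0.2, -1.0]
width: 0.0241
```

```bash
python3 - <<'E'
from h import *
st()
cv2.imwrite('pics/w4b.png',cv2.resize(robot.snapshot('wrist'),(800,600),interpolation=cv2.INTER_CUBIC))
goto([.4938,-.14,.023],-.6213)
E
```

```text
t 6.6 pos [ 0.4948 -0.1423  0.1099] rot [-1.5696 -0.0075 -0.6229] F [ 0.3 -0.2 -1. ] M [-0.05 -0.03  0.  ] w 0.0241 q [-0.39  0.04  1.61 -0.    1.48  0.23]
shift(tool) [-0.0029  0.0869  0.0012] turn [-0.0011 -0.0016  0.0077] world d [-0.0011  0.0024 -0.0869]
```

View pics/w4b.png

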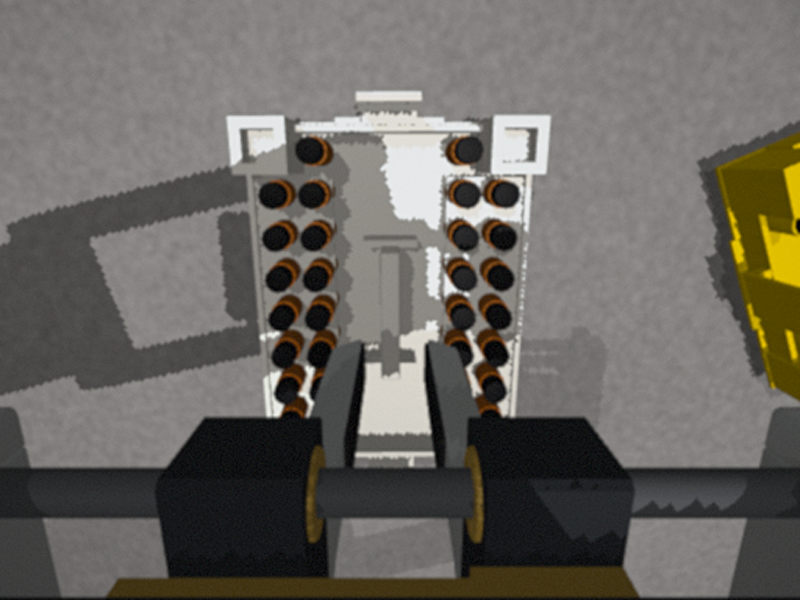

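Call:
arm_command(series="0 -0.002 0.008 -0.003 0.012 0.001 0.024; 0 0 0 0 0.014 0 0.024; 0 0 0 0 0.01 0 0.024; 0 0 0 0 0 0 0.024; 0 0 0 0 0 0 0.024")

```text
time: 7.15
tool_pos: [0.492, -0.1391, 0.0692]
ee_rot: [-1.57, 0.004, -0.62]
wrist_force: [-0.2, -0.4, 0.0]
width: 0.024
```

```bash
python3 - <<'E'
from h import *
st()
cv2.imwrite('pics/w5b.png',cv2.resize(robot.snapshot('wrist'),(800,600),interpolation=cv2.INTER_CUBIC))
goto([.4938,-.14,.023],-.6213)
E
```

```text
t 7.15 pos [ 0.492  -0.1391  0.0692] rot [-1.5702  0.0038 -0.6205] F [-0.2 -0.4  0. ] M [-0.05 -0.09 -0.02] w 0.024 q [-0.39  0.07  1.66  0.    1.41  0.23]
shift(tool) [0.0024 0.0461 0.0003] turn [-0.0004  0.0009 -0.0042] world d [ 0.002  -0.001  -0.0461]
```

View pics/w5b.png

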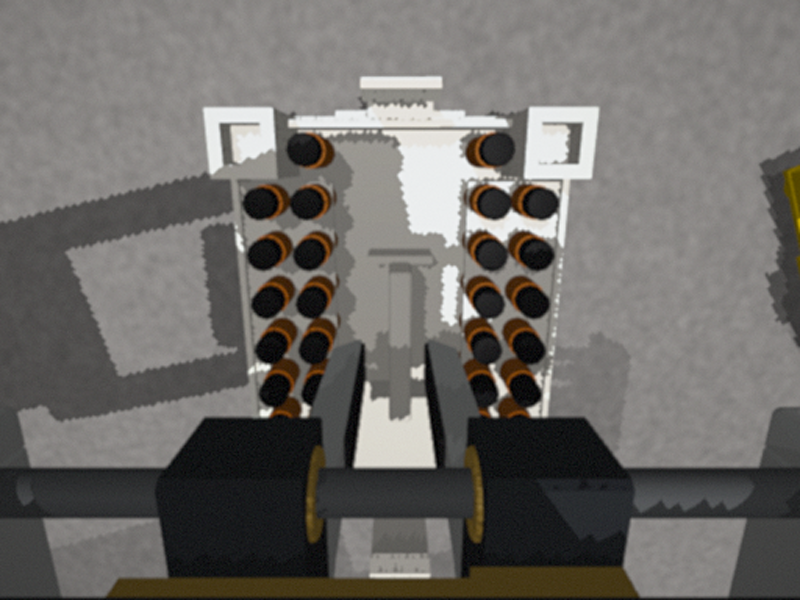

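Call:
arm_command(series="0 0.001 -0.004 0.0015 0.01 0 0.024; 0 0 0 0.0005 0.012 0 0.024; 0 0 0 0 0.012 0 0.024; 0 0 0 0 0.006 0 0.024; 0 0 0 0 0 0 0.024; 0 0 0 0 0 0 0.024")

```text
time: 7.8
tool_pos: [0.4937, -0.1403, 0.0255]
ee_rot: [-1.57, -0.0, -0.622]
wrist_force: [1.3, -0.1, 0.0]
width: 0.0239
```

```bash
python3 - <<'E'
from h import *
st()
cv2.imwrite('pics/w6b.png',cv2.resize(robot.snapshot('wrist'),(800,600),interpolation=cv2.INTER_CUBIC))
goto([.4938,-.14,.023],-.6213)
E
```

```text
t 7.8 pos [ 0.4937 -0.1403  0.0255] rot [-1.5704e+00 -2.0000e-04 -6.2150e-01] F [ 1.3 -0.1  0. ] M [-0.04  0.01 -0.03] w 0.0239 q [-0.39  0.11  1.71  0.    1.32  0.23]
shift(tool) [-0.0001  0.0026  0.0003] turn [-0.0004 -0.0002  0.0003] world d [ 0.0001  0.0003 -0.0026]
```

View pics/w6b.png

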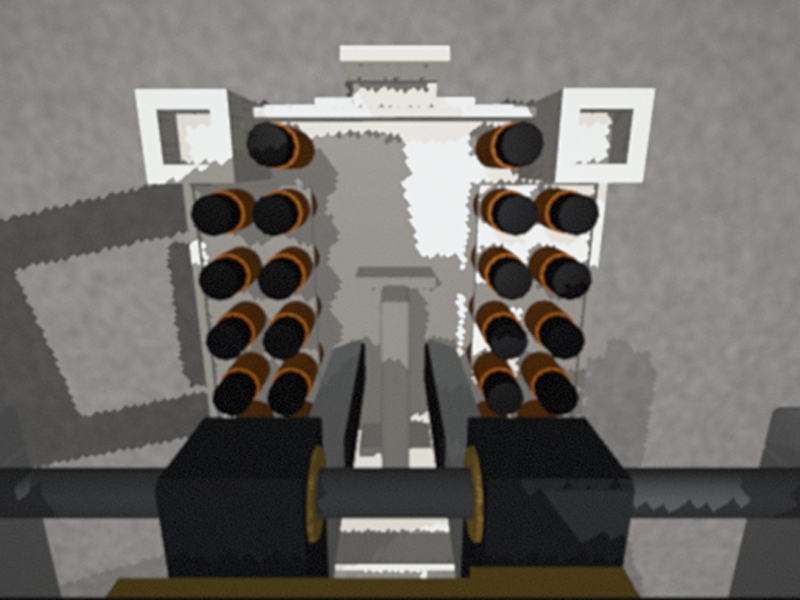

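Call:
arm_command(series="0 0 0 0 0.002 0 0.024; 0 0 0 0 0 0 0; 0 0 0 0 0 0 0; 0 0 0 0 0 0 0; 0 0 0 0 0 0 0; 0 0 0 0 0 0 0")

```text
time: 8.45
tool_pos: [0.4943, -0.1404, 0.0246]
ee_rot: [-1.57, -0.002, -0.621]
wrist_force: [1.4, 0.5, -0.0]
width: 0.0098
```

```bash
python3 - <<'E'
from h import *
import json
st()
p=robot.camera_params('wrist');im=robot.snapshot('wrist');cv2.imwrite('pics/w7.png',im)
json.dump({k:np.array(v).tolist() for k,v in p.items()},open('w7.json','w'))
E
```

```text
t 8.45 pos [ 0.4943 -0.1404  0.0246] rot [-1.5698 -0.002  -0.6213] F [ 1.4  0.5 -0. ] M [0.14 0.1  0.07] w 0.0098 q [-0.39  0.12  1.71  0.    1.31  0.23]
```

Call:
arm_command(series="0 0 0 0 -0.005 0 0; 0 0 0 0 -0.015 0 0; 0 0 0 0 -0.025 0 0; 0 0 0 0 -0.03 0 0; 0 0 0 0 -0.03 0 0; 0 0 0 0 -0.015 0 0; 0 0 0 0 0 0 0; 0 0 0 0 0 0 0")

```text
time: 9.3
tool_pos: [0.4884, -0.1383, 0.1406]
ee_rot: [-1.575, 0.016, -0.622]
wrist_force: [-0.2, 0.3, -5.3]
width: 0.0098
```

```bash
python3 - <<'E'
from h import *
import json
st()
p=robot.camera_params('wrist');im=robot.snapshot('wrist');cv2.imwrite('pics/w8.png',im)
json.dump({k:np.array(v).tolist() for k,v in p.items()},open('w8.json','w'))
a=cv2.imread('pics/w7.png')
cv2.imwrite('pics/w78.png',np.vstack([a[:200],im[:200]])[:, :])
plan([.5602,.1994,.15],1.2525,0,18)
E
```

```text
t 9.3 pos [ 0.4884 -0.1383  0.1406] rot [-1.5745  0.0159 -0.622 ] F [-0.2  0.3 -5.3] M [-0.06 -0.07 -0.  ] w 0.0098 q [-0.39  0.03  1.56  0.    1.57  0.23]
0.004 -0.1041 -0.016 -0.0077 -0.0005 0.0176 0; 0.000 -0.1041 0.000 -0.0058 -0.0005 0.0183 0; 0.000 -0.1041 0.000 -0.0039 -0.0005 0.0188 0; 0.000 -0.1041 0.000 -0.0019 -0.0005 0.0191 0; 0.000 -0.1041 0.000 0.0001 -0.0005 0.0192 0; 0.000 -0.1041 0.000 0.0021 -0.0005 0.0191 0; 0.000 -0.1041 0.000 0.0040 -0.0005 0.0187 0; 0.000 -0.1041 0.000 0.0060 -0.0005 0.0182 0; 0.000 -0.1041 0.000 0.0078 -0.0005 0.0175 0; 0.000 -0.1041 0.000 0.0096 -0.0005 0.0166 0; 0.000 -0.1041 0.000 0.0113 -0.0005 0.0155 0; 0.000 -0.1041 0.000 0.0128 -0.0005 0.0143 0; 0.000 -0.1041 0.000 0.0142 -0.0005 0.0128 0; 0.000 -0.1041 0.000 0.0155 -0.0005 0.0113 0; 0.000 -0.1041 0.000 0.0166 -0.0005 0.0096 0; 0.000 -0.1041 0.000 0.0175 -0.0005 0.0078 0; 0.000 -0.1041 0.000 0.0182 -0.0005 0.0060 0; 0.000 -0.1041 0.000 0.0187 -0.0005 0.0041 0
```

View pics/w78.png

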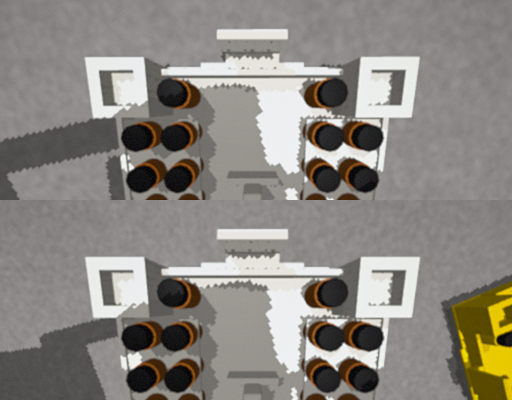

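Call:
arm_command(series="0.004 -0.05 -0.016 -0.004 0 0.009 0; 0 -0.1 0 -0.0065 -0.001 0.018 0; 0 -0.1 0 -0.0045 -0.001 0.019 0; 0 -0.1 0 -0.0025 -0.001 0.019 0; 0 -0.1 0 -0.0005 -0.001 0.019 0; 0 -0.1 0 0.0015 -0.001 0.019 0; 0 -0.1 0 0.0035 -0.001 0.019 0; 0 -0.1 0 0.0055 -0.001 0.018 0; 0 -0.1 0 0.0075 -0.001 0.0175 0; 0 -0.1 0 0.0095 -0.001 0.017 0; 0 -0.1 0 0.011 -0.001 0.0155 0; 0 -0.1 0 0.0125 0 0.0145 0")

```text
time: 10.55
tool_pos: [0.5285, 0.0833, 0.1244]
ee_rot: [-1.543, 0.034, 0.57]
wrist_force: [0.0, -0.3, -4.1]
width: 0.01
```

```bash
python3 - <<'E'
from h import *
st()
plan([.5602,.1994,.15],1.2525,0,8)
E
```

```text
t 10.55 pos [0.5285 0.0833 0.1244] rot [-1.5427  0.0337  0.5697] F [ 0.  -0.3 -4.1] M [-0.04 -0.2  -0.04] w 0.01 q [ 0.05  0.12  1.5   0.01  1.57 -0.52]
-0.028 -0.0854 -0.034 0.0112 -0.0032 0.0101 0; 0.000 -0.0854 0.000 0.0120 -0.0032 0.0091 0; 0.000 -0.0854 0.000 0.0127 -0.0032 0.0080 0; 0.000 -0.0854 0.000 0.0134 -0.0032 0.0069 0; 0.000 -0.0854 0.000 0.0139 -0.0032 0.0058 0; 0.000 -0.0854 0.000 0.0143 -0.0032 0.0046 0; 0.000 -0.0854 0.000 0.0147 -0.0032 0.0033 0; 0.000 -0.0854 0.000 0.0149 -0.0032 0.0021 0
```

Call:
arm_command(series="-0.014 -0.085 -0.017 0.011 -0.003 0.01 0; -0.014 -0.085 -0.017 0.012 -0.004 0.009 0; 0 -0.085 0 0.0125 -0.004 0.008 0; 0 -0.085 0 0.0135 -0.004 0.007 0; 0 -0.085 0 0.014 -0.004 0.006 0; 0 -0.085 0 0.0145 -0.004 0.0045 0; 0 -0.07 0 0.0125 -0.003 0.003 0; 0 -0.03 0 0.004 0 0.001 0; 0 0 0 0 0 0 0; 0 0 0 0 0 0 0")

```text
time: 11.55
tool_pos: [0.5452, 0.1918, 0.1278]
ee_rot: [-1.538, 0.016, 1.208]
wrist_force: [-0.3, -0.2, -5.1]
width: 0.01
```

```bash
python3 - <<'E'
from h import *
st()
goto([.5602,.1994,.13],1.2525)
E
```

```text
t 11.55 pos [0.5452 0.1918 0.1278] rot [-1.5376  0.0156  1.2085] F [-0.3 -0.2 -5.1] M [ 0.06 -0.19  0.01] w 0.01 q [ 0.24  0.2   1.39  0.01  1.58 -0.97]
shift(tool) [ 0.0124 -0.0028 -0.0113] turn [-0.0335 -0.0443 -0.0148] world d [0.015  0.0076 0.0022]
```

Call:
arm_command(series="-0.017 -0.022 -0.008 0.006 -0.001 -0.006 0; -0.017 -0.022 -0.007 0.006 -0.001 -0.005 0; 0 0 0 0 0 0 0; 0 0 0 0 0 0 0")

```text
time: 11.95
tool_pos: [0.5603, 0.1979, 0.1283]
ee_rot: [-1.573, 0.0, 1.252]
wrist_force: [0.3, 0.2, -4.6]
width: 0.0098
```

```bash
python3 - <<'E'
from h import *
st()
goto([.5602,.1994,.13],1.2525)
E
```

```text
t 11.95 pos [0.5603 0.1979 0.1283] rot [-1.5727e+00  3.0000e-04  1.2524e+00] F [ 0.3  0.2 -4.6] M [ 0.05 -0.12  0.  ] w 0.0098 q [ 0.24  0.21  1.38 -0.    1.55 -1.01]
shift(tool) [ 0.0014 -0.0017  0.0006] turn [ 0.002  -0.0001 -0.0003] world d [-0.0001  0.0015  0.0017]
```

```bash
python3 - <<'E'
from h import *
im=robot.snapshot('wrist');cv2.imwrite('pics/w9b.png',cv2.resize(im,(800,600),interpolation=cv2.INTER_CUBIC))
E
```

```text
(no output)
```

View pics/w9b.png

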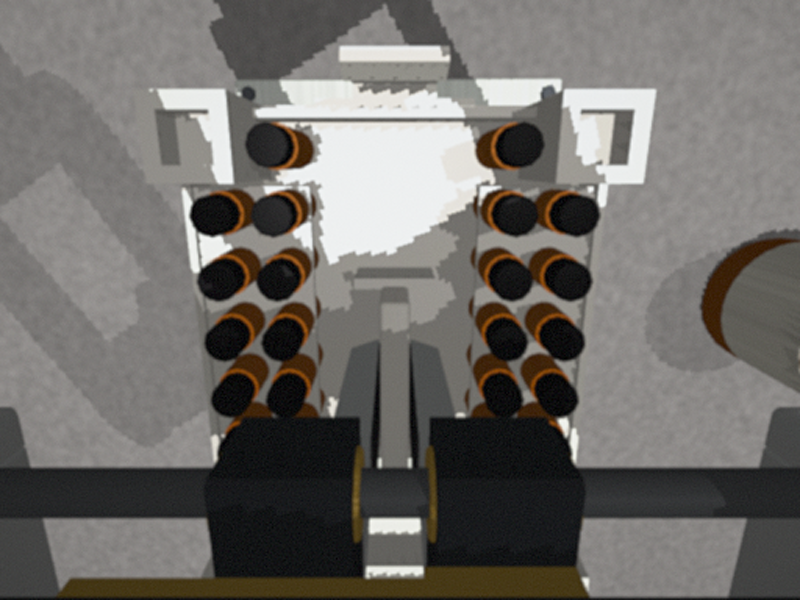

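Call:
arm_command(series="0.002 0 0 0.0015 0.01 0.0005 0; 0 0 0 0 0.01 0 0; 0 0 0 0 0.01 0 0; 0 0 0 0 0 0 0; 0 0 0 0 0 0 0; 0 0 0 0 0 0 0")

```text
time: 12.6
tool_pos: [0.5593, 0.1991, 0.0943]
ee_rot: [-1.568, 0.002, 1.252]
wrist_force: [0.5, -0.2, -4.9]
width: 0.0099
```

```bash
python3 - <<'E'
from h import *
st()
goto([.5602,.1994,.088],1.2525)
E
```

```text
t 12.6 pos [0.5593 0.1991 0.0943] rot [-1.5682  0.0018  1.2518] F [ 0.5 -0.2 -4.9] M [ 0.12 -0.08 -0.02] w 0.0099 q [ 0.25  0.23  1.43 -0.    1.49 -1.01]
shift(tool) [ 0.0006  0.0063 -0.0007] turn [-0.0026 -0.0007 -0.0018] world d [ 0.0009  0.0003 -0.0063]
```

Call:
arm_command(series="-0.002 0 -0.002 0.0005 0.003 -0.001 0; 0 0 0 0 0.002 0 0; 0 0 0 0 0 0 0; 0 0 0 0 0 0 0")

```text
time: 13.0
tool_pos: [0.5613, 0.1994, 0.09]
ee_rot: [-1.572, -0.002, 1.252]
wrist_force: [-0.6, 0.4, -5.4]
width: 0.01
```

```bash
python3 - <<'E'
from h import *
st()
goto([.5602,.1994,.088],1.2525)
E
```

```text
t 13.0 pos [0.5613 0.1994 0.09  ] rot [-1.5724e+00 -1.5000e-03  1.2518e+00] F [-0.6  0.4 -5.4] M [ 0.01 -0.13 -0.05] w 0.01 q [ 0.25  0.23  1.43  0.    1.47 -1.01]
shift(tool) [-0.0003  0.002   0.0011] turn [ 0.0016 -0.0007  0.0015] world d [-0.0011  0.     -0.002 ]
```

Call:
arm_command(series="0.001 0 0.001 0 0 0.0006 0; 0 0 0 0 0.001 0 0; 0 0 0 0 0.001 0 0; 0 0 0 0 0.001 0 0; 0 0 0 0 0.001 0 0")

```text
time: 13.5
tool_pos: [0.5611, 0.1997, 0.0865]
ee_rot: [-1.572, -0.001, 1.252]
wrist_force: [-0.5, -0.1, -5.4]
width: 0.0098
```

```bash
python3 - <<'E'
from h import *
st()
goto([.5602,.1994,.084],1.2525)
E
```

```text
t 13.5 pos [0.5611 0.1997 0.0865] rot [-1.5724e+00 -1.2000e-03  1.2518e+00] F [-0.5 -0.1 -5.4] M [ 0.1  -0.09 -0.  ] w 0.0098 q [ 0.25  0.24  1.44  0.    1.47 -1.01]
shift(tool) [-0.0006  0.0025  0.0007] turn [ 0.0016 -0.0007  0.0012] world d [-0.0009 -0.0003 -0.0025]
```

Call:
arm_command(series="0.001 0 0.001 -0.0004 0 0.0005 0; 0 0 0 0 0.001 0 0; 0 0 0 0 0.001 0 0; 0 0 0 0 0.001 0 0")

```text
time: 13.9
tool_pos: [0.5604, 0.1994, 0.0832]
ee_rot: [-1.571, 0.0, 1.252]
wrist_force: [-1.0, -0.8, -4.8]
width: 0.0099
```

```bash
python3 - <<'E'
from h import *
st()
goto([.5602,.1994,.084],1.2525)
E
```

```text
t 13.9 pos [0.5604 0.1994 0.0832] rot [-1.5712e+00  1.0000e-04  1.2519e+00] F [-1.  -0.8 -4.8] M [-0.02 -0.1  -0.  ] w 0.0099 q [ 0.25  0.24  1.44 -0.    1.46 -1.01]
shift(tool) [-0.0001 -0.0008  0.0002] turn [ 0.0004 -0.0006 -0.0001] world d [-0.0002 -0.      0.0008]
```

Call:
arm_command(series="0 0 0 0 0.001 0 0; 0 0 0 0 0.001 0 0; 0 0 0 0 0 0 0")

```text
time: 14.2
tool_pos: [0.5609, 0.1993, 0.0822]
ee_rot: [-1.573, -0.0, 1.252]
wrist_force: [-0.3, -0.5, -4.8]
width: 0.0099
```

```bash
python3 - <<'E'
from h import *
st()
goto([.5602,.1994,.08],1.2525)
E
```

```text
t 14.2 pos [0.5609 0.1993 0.0822] rot [-1.5727e+00 -2.0000e-04  1.2518e+00] F [-0.3 -0.5 -4.8] M [-0.   -0.07  0.02] w 0.0099 q [ 0.25  0.24  1.44 -0.    1.46 -1.01]
shift(tool) [-0.0001  0.0022  0.0007] turn [ 0.0019 -0.0007  0.0002] world d [-0.0007  0.0001 -0.0022]
```

Call:
arm_command(series="0.001 0 0 0 0.001 0.0003 0; 0 0 0 0 0.001 0 0; 0 0 0 0 0.001 0 0")

```text
time: 14.5
tool_pos: [0.5613, 0.1994, 0.0809]
ee_rot: [-1.574, -0.001, 1.252]
wrist_force: [-2.1, -0.4, 0.7]
width: 0.0095
```

```bash
python3 - <<'E'
from h import *
st()
goto([.5602,.1994,.08],1.2525)
E
```

```text
t 14.5 pos [0.5613 0.1994 0.0809] rot [-1.5739e+00 -1.2000e-03  1.2519e+00] F [-2.1 -0.4  0.7] M [-0.07  0.16 -0.04] w 0.0095 q [ 0.25  0.24  1.44 -0.    1.45 -1.01]
shift(tool) [-0.0004  0.0009  0.0011] turn [ 0.0032 -0.0006  0.0012] world d [-0.0011 -0.     -0.0009]
```

```bash
python3 - <<'E'
from h import *
st()
im=robot.snapshot('wrist');cv2.imwrite('pics/w10.png',im)
cv2.imwrite('pics/w10b.png',cv2.resize(im[:250],(800,390),interpolation=cv2.INTER_CUBIC))
s=robot.snapshot('scene');cv2.imwrite('pics/s10.png',cv2.resize(s[150:240,250:370],(800,600),interpolation=cv2.INTER_CUBIC))
E
```

```text
t 14.5 pos [0.5613 0.1994 0.0809] rot [-1.5739e+00 -1.2000e-03  1.2519e+00] F [-2.1 -0.4  0.7] M [-0.07  0.16 -0.04] w 0.0095 q [ 0.25  0.24  1.44 -0.    1.45 -1.01]
```

View pics/w10b.png

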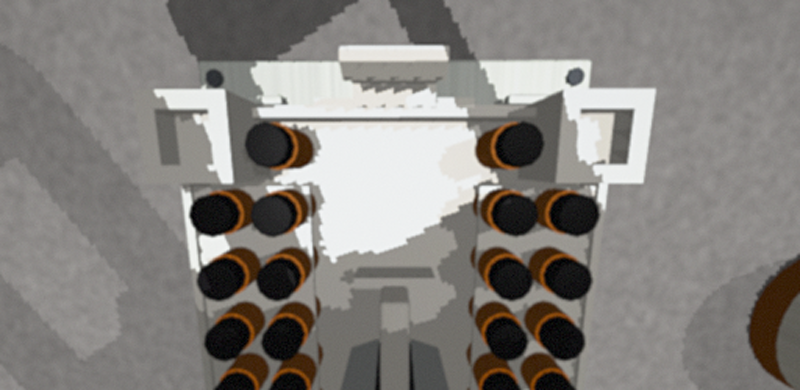

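View pics/s10.png

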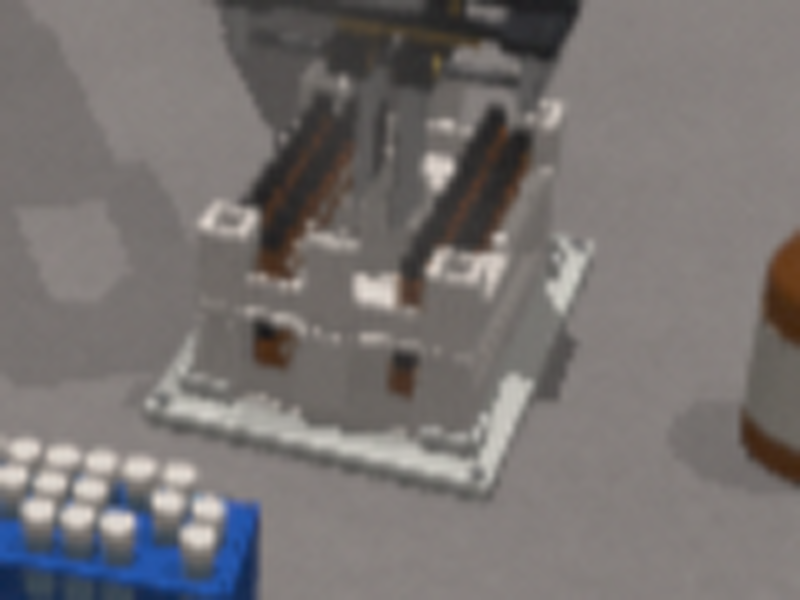

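Call:
arm_command(series="0.0015 0 0 0 0.001 0.0005 0; 0 0 0 0 0.001 0 0")

```text
time: 14.8
tool_pos: [0.5614, 0.1994, 0.0797]
ee_rot: [-1.574, -0.002, 1.252]
wrist_force: [-1.1, -0.6, 1.9]
width: 0.0098
```

Call:
arm_command(series="0.001 0 0 0 0.001 0.0003 0; 0 0 0 0 0.001 0 0")

```text
time: 15.0
tool_pos: [0.5614, 0.1995, 0.0784]
ee_rot: [-1.574, -0.002, 1.252]
wrist_force: [-2.1, -0.5, 2.7]
width: 0.0103
```

```bash
python3 - <<'E'
from h import *
st()
goto([.5602,.1994,.0726],1.2525)
E
```

```text
t 15.0 pos [0.5614 0.1995 0.0784] rot [-1.574  -0.0018  1.252 ] F [-2.1 -0.5  2.7] M [-0.13  0.21  0.01] w 0.0103 q [ 0.25  0.24  1.45 -0.    1.45 -1.01]
shift(tool) [-0.0004  0.0058  0.0012] turn [ 0.0032 -0.0005  0.0018] world d [-0.0012 -0.0001 -0.0058]
```

Call:
arm_command(series="0.001 0 0.0005 0 0.001 0.0003 0; 0 0 0 0 0.0012 0 0; 0 0 0 0 0.0012 0 0")

```text
time: 15.3
tool_pos: [0.561, 0.1994, 0.0744]
ee_rot: [-1.573, -0.001, 1.252]
wrist_force: [-2.3, 0.7, -3.1]
width: 0.0099
```

Call:
arm_command(series="0.001 0 0.0005 0 0.0012 0.0003 0; 0 0 0 0 0.0012 0 0")

```text
time: 15.5
tool_pos: [0.5606, 0.1996, 0.0724]
ee_rot: [-1.571, -0.0, 1.252]
wrist_force: [-3.6, -2.0, 10.0]
width: 0.0099
```

```bash
python3 - <<'E'
from h import *
st()
goto([.5602,.1994,.0726],1.2525)
E
```

```text
t 15.5 pos [0.5606 0.1996 0.0724] rot [-1.5713e+00 -2.0000e-04  1.2520e+00] F [-3.6 -2.  10. ] M [-0.45  0.83  0.04] w 0.0099 q [ 0.25  0.25  1.45 -0.    1.44 -1.01]
shift(tool) [-0.0003 -0.0002  0.0003] turn [ 0.0005 -0.0005  0.0002] world d [-0.0004 -0.0002  0.0002]
```

Call:
arm_command(series="0 0 0 0 0.0004 0 0; 0 0 0 0 0 0 0")

```text
time: 15.7
tool_pos: [0.5604, 0.1996, 0.0726]
ee_rot: [-1.571, -0.0, 1.252]
wrist_force: [-0.9, -0.8, -0.2]
width: 0.0099
```

```bash
python3 - <<'E'
from h import *
st()
im=robot.snapshot('wrist')
cv2.imwrite('pics/w11b.png',cv2.resize(im[:250],(800,390),interpolation=cv2.INTER_CUBIC))
E
```

```text
t 15.7 pos [0.5604 0.1996 0.0726] rot [-1.5711e+00 -1.0000e-04  1.2520e+00] F [-0.9 -0.8 -0.2] M [-0.19  0.14  0.02] w 0.0099 q [ 0.25  0.25  1.45 -0.    1.44 -1.01]
```

View pics/w11b.png

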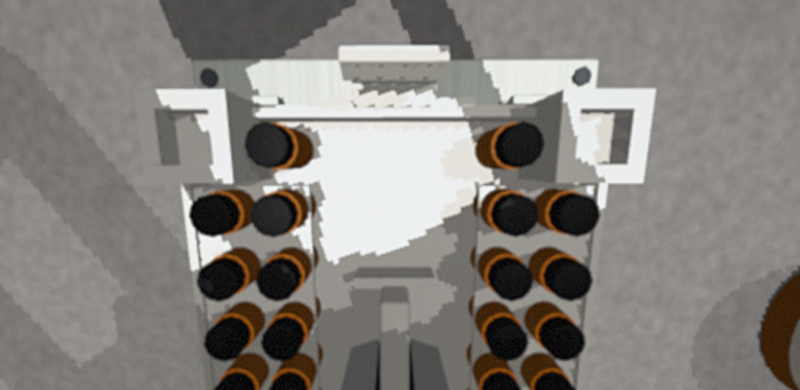

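Call:
arm_command(series="0 0 0 0 0.0012 0 0; 0 0 0 0 0.0006 0 0")

```text
time: 15.95
tool_pos: [0.5605, 0.1996, 0.0725]
ee_rot: [-1.572, -0.0, 1.252]
wrist_force: [-3.3, -1.5, 3.3]
width: 0.0099
```

Call:
arm_command(series="0 0 0 0 -0.001 0 0; 0 0 0 0 -0.0008 0 0")

```text
time: 16.15
tool_pos: [0.5603, 0.1996, 0.0726]
ee_rot: [-1.571, -0.0, 1.252]
wrist_force: [0.7, -0.4, -2.1]
width: 0.0099
```

```bash
python3 - <<'E'
from h import *
st()
E
```

```text
t 16.15 pos [0.5603 0.1996 0.0726] rot [-1.5708e+00 -1.0000e-04  1.2520e+00] F [ 0.7 -0.4 -2.1] M [-0.14 -0.12 -0.  ] w 0.0099 q [ 0.25  0.25  1.45  0.    1.44 -1.01]
```

Tug slightly more, to see whether it exceeds the weight (5 N) without rising.

Call:
arm_command(series="0 0 0 0 -0.0018 0 0; 0 0 0 0 -0.0018 0 0")

```text
time: 16.35
tool_pos: [0.5597, 0.1996, 0.0736]
ee_rot: [-1.568, 0.001, 1.252]
wrist_force: [1.8, -0.8, -6.3]
width: 0.0097
```

Call:
arm_command(series="-0.001 0 0 0 0.001 -0.0002 0; 0 0 0 0 0.001 0 0")

```text
time: 16.55
tool_pos: [0.5601, 0.1996, 0.0725]
ee_rot: [-1.57, 0.001, 1.252]
wrist_force: [-3.6, -0.9, 5.0]
width: 0.0097
```

Call:
arm_command(series="0 0 0 0 0.0015 0 0; 0 0 0 0 0.0015 0 0")

```text
time: 16.75
tool_pos: [0.5601, 0.1997, 0.0725]
ee_rot: [-1.571, 0.0, 1.252]
wrist_force: [-3.3, -1.2, 5.0]
width: 0.0094
```

Call:
arm_command(series="0 0 0 0 0.0022 0 0; 0 0 0 0 0.0025 0 0")

```text
time: 16.95
tool_pos: [0.5601, 0.1997, 0.0724]
ee_rot: [-1.572, -0.0, 1.252]
wrist_force: [-4.8, -0.7, 9.7]
width: 0.0098
```

```bash
python3 - <<'E'
from h import *
st()
im=robot.snapshot('wrist')
cv2.imwrite('pics/w12b.png',cv2.resize(im[20:100,190:310],(780,520),interpolation=cv2.INTER_CUBIC))
s=robot.snapshot('scene');cv2.imwrite('pics/s12.png',cv2.resize(s[150:240,250:370],(800,600),interpolation=cv2.INTER_CUBIC))
E
```

```text
t 16.95 pos [0.5601 0.1997 0.0724] rot [-1.5721e+00 -5.0000e-04  1.2521e+00] F [-4.8 -0.7  9.7] M [-0.45  1.18 -0.01] w 0.0098 q [ 0.25  0.25  1.46 -0.    1.44 -1.  ]
```

View pics/w12b.png

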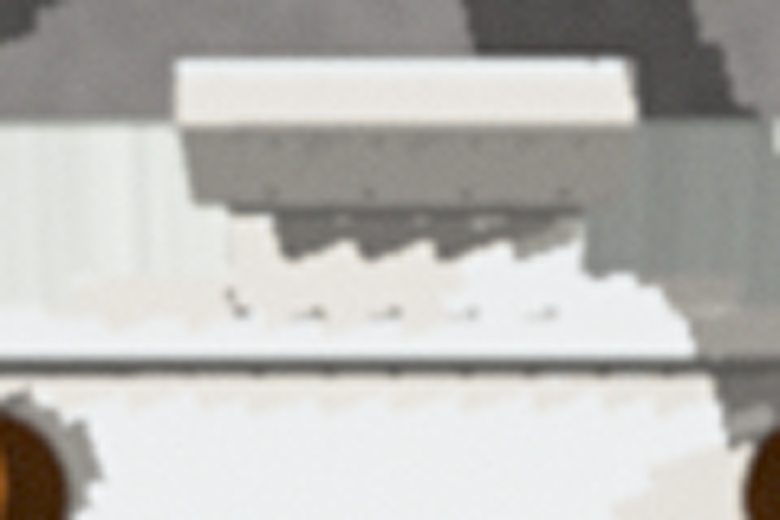

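View pics/s12.png

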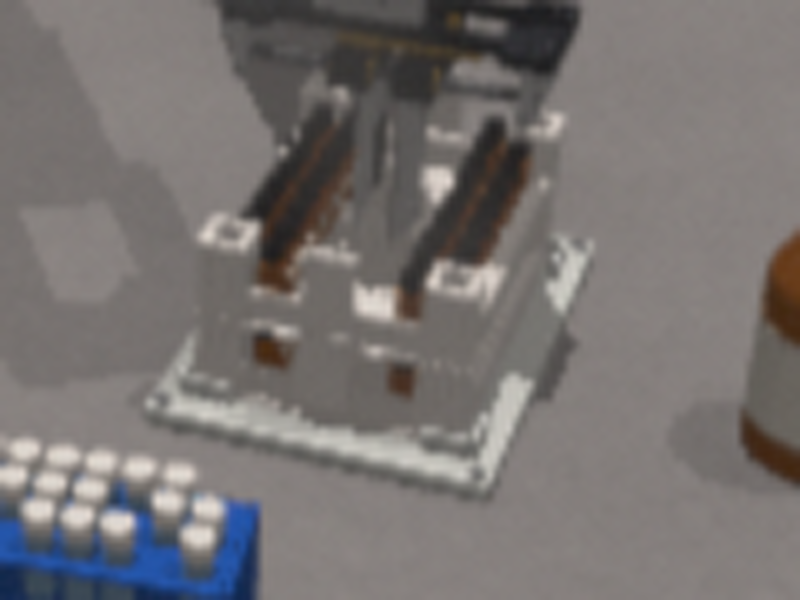

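Call:
arm_command(series="0 0 0 0 -0.002 0 0; 0 0 0 0 -0.0025 0 0; 0 0 0 0 -0.0025 0 0")

```text
time: 17.35
tool_pos: [0.5594, 0.1995, 0.0742]
ee_rot: [-1.57, 0.001, 1.252]
wrist_force: [4.7, -0.1, -14.0]
width: 0.0097
```

Call:
arm_command(series="0 0 0 0 -0.0025 0 0; 0 0 0 0 -0.0005 0 0")

```text
time: 17.55
tool_pos: [0.5596, 0.1995, 0.074]
ee_rot: [-1.569, 0.001, 1.252]
wrist_force: [3.6, 0.4, -7.4]
width: 0.0098
```

Call:
arm_command(series="0 0 0 0 0.001 0 0; 0 0 0 0 0.0012 0 0; 0 0 0 0 0.0015 0 0; 0 0 0 0 0.0022 0 0; 0 0 0 0 0.0022 0 0")

```text
time: 18.05
tool_pos: [0.56, 0.1997, 0.0725]
ee_rot: [-1.571, 0.0, 1.252]
wrist_force: [-3.4, -2.0, 6.3]
width: 0.0099
```

Call:
arm_command(series="0 0 0 0 -0.0003 0 0; 0 0 0 0 0 0 0.024; 0 0 0 0 0 0 0.024; 0 0 0 0 0 0 0.024; 0 0 0 0 0 0 0.024")

```text
time: 18.55
tool_pos: [0.5623, 0.2007, 0.0756]
ee_rot: [-1.577, -0.005, 1.252]
wrist_force: [0.2, 0.7, -0.1]
width: 0.024
```

```bash
python3 - <<'E'
from h import *
st()
im=robot.snapshot('wrist');cv2.imwrite('pics/w13b.png',cv2.resize(im,(800,600),interpolation=cv2.INTER_CUBIC))
E
```

```text
t 18.55 pos [0.5623 0.2007 0.0756] rot [-1.577  -0.0048  1.252 ] F [ 0.2  0.7 -0.1] M [ 0.   -0.16  0.01] w 0.024 q [ 0.25  0.24  1.45  0.    1.44 -1.  ]
```

View pics/w13b.png

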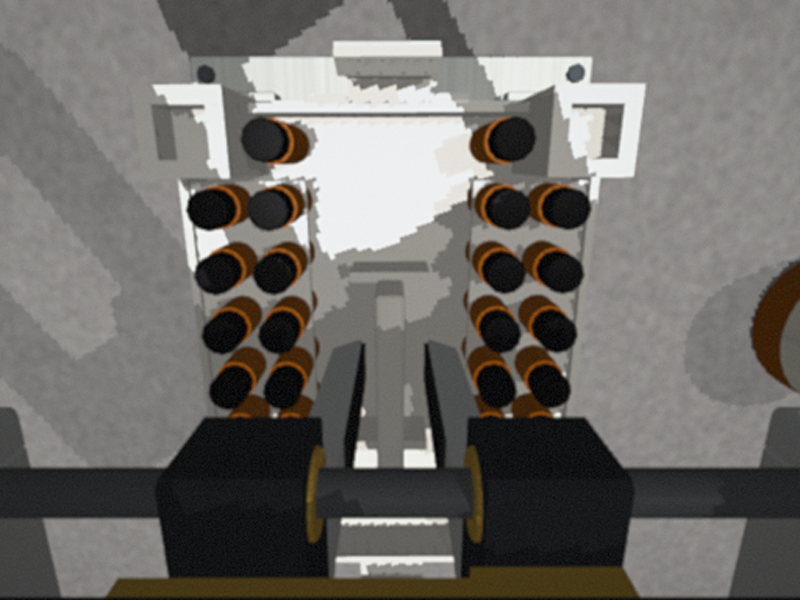

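Released, fingers free of the wall and vials. Retreat straight up, correcting x a little, then look back.

Call:
arm_command(series="0.003 0 0.002 -0.001 -0.01 0.0005 0.024; 0 0 0 0 -0.02 0 0.024; 0 0 0 0 -0.025 0 0.024; 0 0 0 0 -0.03 0 0.024; 0 0 0 0 -0.03 0 0.03; 0 0 0 0 -0.03 -0.03 0.094; 0 0 0 0 -0.02 -0.03 0.094; 0 0 0 0 0 0 0.094; 0 0 0 0 0 0 0.094; 0 0 0 0 0 0 0.094; 0 0 0 0 0 0 0.094")

```text
time: 19.7
tool_pos: [0.6162, 0.1808, 0.2502]
ee_rot: [-1.572, -0.002, 1.254]
wrist_force: [-0.7, -0.6, -0.1]
width: 0.0749
```

```bash
python3 - <<'E'
from h import *
import json
st()
p=robot.camera_params('wrist');im=robot.snapshot('wrist');cv2.imwrite('pics/w14.png',im)
json.dump({k:np.array(v).tolist() for k,v in p.items()},open('w14.json','w'))
cv2.imwrite('pics/w14b.png',cv2.resize(im,(800,600),interpolation=cv2.INTER_CUBIC))
s=robot.snapshot('scene');cv2.imwrite('pics/s14.png',cv2.resize(s[150:240,250:370],(800,600),interpolation=cv2.INTER_CUBIC))
E
```

```text
t 19.7 pos [0.6162 0.1808 0.2502] rot [-1.5717 -0.002   1.2539] F [-0.7 -0.6 -0.1] M [ 0.04 -0.11 -0.03] w 0.0749 q [ 0.2   0.29  1.04  0.    1.8  -1.06]
```

View pics/w14b.png

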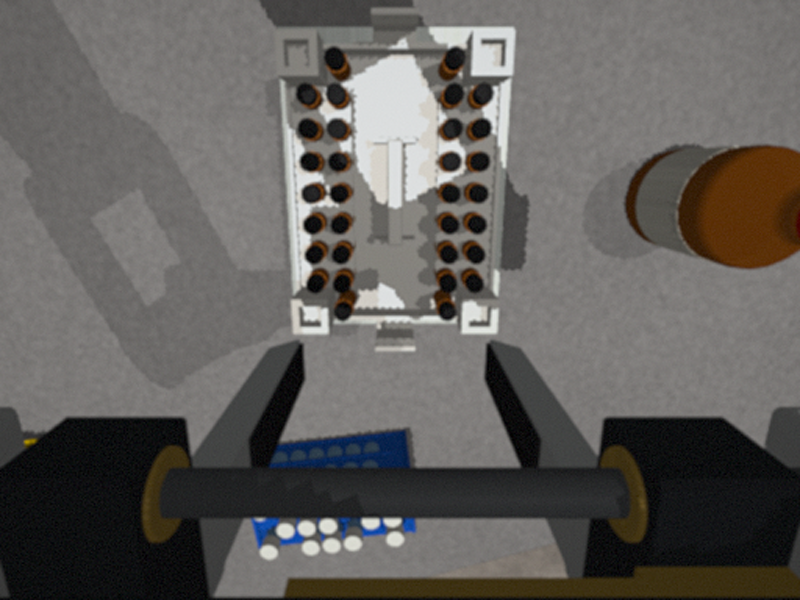

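View pics/s14.png

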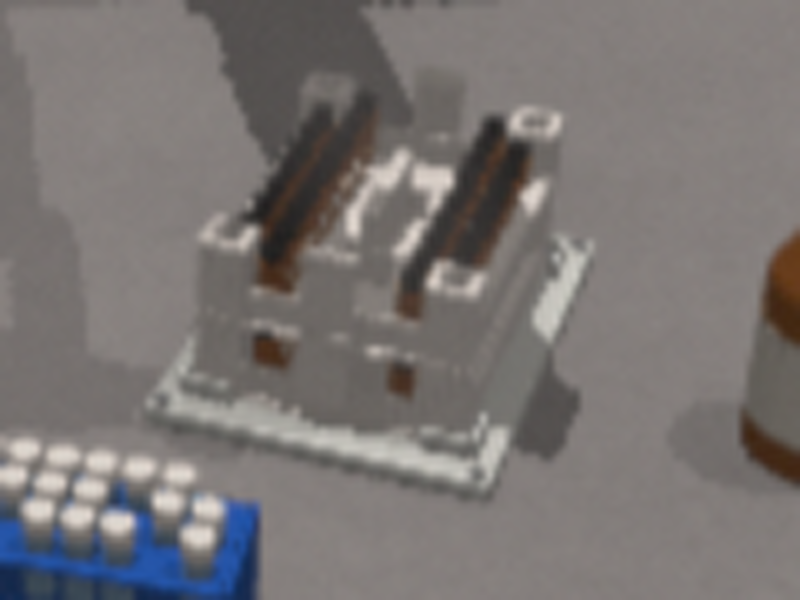

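```bash
python3 - <<'E'
from fit import *
p=json.load(open('w14.json'))
# outer post corners, centres of sockets in orig px
c=np.array([(299,54),(491,51),(312,318),(480,318)])/1.5625-.18
def f(q):
    cs,s=np.cos(q[2]),np.sin(q[2]);m=np.array([(.086,.061),(.086,-.061),(-.086,.061),(-.086,-.061)])@np.array([[cs,-s],[s,cs]]).T+q[:2]
    return (proj(p,np.c_[m,np.full(4,q[3])])-c).ravel()
r=least_squares(f,[.56,.2,2.82,.108]);print(r.x.round(4),r.fun.round(2))
E
```

```text
[0.5609 0.2004 2.8302 0.1075] [-1.47  0.07  1.24  1.23 -0.39 -0.39  0.67 -1.12]
```

```bash
python3 - <<'E'
from h import *
st(); print(robot.close_job())
E
```

```text
t 19.8 pos [0.6162 0.1808 0.2501] rot [-1.5715 -0.0019  1.254 ] F [-0.9  0.2 -0.2] M [ 0.05 -0.15 -0.01] w 0.0824 q [ 0.2   0.29  1.04  0.    1.8  -1.06]
the job is handed in; nothing more can be done
None
```

I stacked the loose white tray on the tray in the plate, pressed it home, let go and handed the job in at 19.8 s.

**Placing:** I picked the tray up by its grip wall and it did not slip in the grip. The lugs went into the sockets on the first descent, with no search needed. The highest reading while pressing was +10 N at the wrist, about 15 N on the lower tray with the tray's weight added.

**Seating:** While pressing, the force dropped suddenly just before the tray bottomed out at the expected home height.

**Clips:** My first pull, about 6 N, lifted the tray 1 mm, so I pressed it down again and pulled harder. Against 14 N the tray rose only about 1.7 mm and stayed level, which points to both clips holding. I then pressed it home again before letting go. The clips themselves could not be seen in any picture, so this rests on feel only.

**Last checks:** The final wrist picture shows the tray parallel to the plate. A rough fit of its post tops gave 107.5 mm high (108 expected), and 1 mm from where I measured the lower tray. That fit was off by up to 1.5 pixels. The tube rack and reagent bottle stand as before. I took no closing overhead picture of the wash bottle and beaker, but the arm felt no contact with anything but the trays.

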